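# Swing down the furnace door with the hook rod

## Robot

A 6-joint arm with a two-finger parallel gripper is mounted at the origin on the work surface. World frame = base frame: x ahead of the robot, y to its left, z up, the work surface at z = 0. Lengths are in mm, angles in rad, forces in N, time in s.
With the tool pointing down it reaches from about 350 to 875 mm from the base axis. Payload 4.2 kg.
Tool frame: the origin (TCP) lies midway between the tips of the shut fingers; the grasp point (between the pads) lies 19 mm behind it; z points along the fingers, y is the line along which they close (so a half turn about z gives the same grasp; the last joint's range is limited). The gripper opens to 85 mm and grips with 20 to 120 N. Pads are 22 mm wide; open, the fingers measure 114 mm over their backs; the gripper's body (76 mm by 85 mm) begins 54 mm behind the grasp point. The pads swing forward as they close: fully open they stand 13 mm farther back than shut.
Start: joints at [-0.895, 0.385, 0.008, 0, -1.194, -0.259], TCP at [253.035, -571.465, 231.312] pointing down, gripper open.
Joint ranges: [-3.14, 3.14], [-1.21, 2.06], [-1.07, 1.41], [-3.16, 2.05], [-2.99, -0.16], [-3.1, 3.1]. Speed limits (rad/s): [2.79, 2.79, 3.14, 3.14, 3.14, 3.14].

## Interface

Orientations are given as a unit quaternion [x, y, z, w].
In Python, from bench import arm, eyes, nets gives the robot as it stands.
- The arm moves only by the tool apply_moves, never from a script. Its arguments are lists of equal length, an entry for each row: "delta_rot": the turn, a rotation vector about the tool's x, y, z as a fraction of full scale, a list of three; "xyz": the shift along the tool's x, y, z as a fraction of full scale, a list of three; "hand": the gripper command: -1 is fully open, 1 is shut, values between are in proportion. In form: {"delta_rot": [[ax, ay, az], ...], "xyz": [[dx, dy, dz], ...], "hand": [hand, ...]}. A call has 1 to 20 rows; each row shifts and turns the commanded pose from where the row before left it, along the tool's axes as they then stand; what a row does not reach is not made up. Full scale, the value 1, is 0.025 m for a shift and 6 degrees for a turn. A row lasts 1/12 s, in which the tool goes at most 41.7 mm and 7.16 degrees, less where a joint would pass 70% of its speed; a pose out of reach is approached as far as the arm can. A call with a number of a shift or a turn outside -1 to 1 is refused whole. A call with a gripper value outside its range is refused whole. The fingers move at their own pace and stop on an object; the grip force is fixed at half the most. Time passes only in rows, so rows that do not move let the fingers close. It gives the time, the measured TCP pose, the force, the opening and the grip force at its end, in the units of the state.
- arm.read_state(): the state, without advancing time (a new reading comes with each control period).
- eyes.get_image(name): name is "scene" or "top" or "wrist"; returns a dict with "frame" (420x560x3 uint8, red, green, blue), "range_z" (420x560 float32, mm along the optical axis (not along the pixel's ray), 0 where there is no reading), "camera_matrix" (3x3 intrinsics, pixels), "R" (3x3) and "t" (3): a world point X has camera coordinates R X + t; the wrist camera has in their place "hand_eye" (4x4, takes a point from camera to tool coordinates, whose origin is the TCP and whose axes are the flange's). Camera axes: x right, y down, z forward; pixel columns grow to the right and rows downward; lengths in mm; the calibration is good to about 2 mm. The wrist camera is an equidistant fisheye: a pixel r from the principal point sees the ray r / f radians off the axis. A picture is of the moment at which its call begins: read the wrist's pose just before it.
- arm.job_done(): hands the job in; it is judged then, once.
Trained networks look in a picture, given as the dict that the camera call returned (one of the last four; its "shot" number tells which), for a name from the list of things; names that differ only in an ending like _2 or _b are one class to them, and where a whole thing is asked for, a point or a joint stands for the part that bears it (a point fixed in the world has none). Each returns a list of dicts, best first, with "score" (0 to 1); they miss things now and then, are a little off and sometimes report something else, mostly with a low value. They report only what shows in the picture. A call takes as long as a camera call.
- nets.look_for(name, picture): "bbox" ([left, top, right, bottom] in pixels, round what is visible of it).
- nets.masks_of(name, picture): "region" (420x560 bool, what is visible of it) and "bbox" ([left, top, right, bottom] in pixels, round what is visible of it).
The state is a dict: "clock": time; "joints": joint angles; "joint_vel": joint speeds; "joint_efforts": joint torques, N m; "position": TCP position; "ee_rot": TCP orientation; "contact_force": force on the tool from outside, world axes, zero at the start; "wrist_torque": the same for the moment, N m; "gripper_width": finger opening in mm; "grasp_force": force on a finger pad.
Only numpy, scipy, OpenCV 4.12 (cv2) and the standard library are available. Lean on these libraries where they do the work, as an engineer would, in place of code of your own. Each camera call takes 0.05 s, during which the arm holds its last target. There are 200 camera calls.

## Task

Open the bench furnace without touching its door by hand: pick up the hook rod, hook its bent end into the eye on the door, and pull the door down until it is fully open. Then unhook the rod and lay it flat on the bench, leaving the glassware and other things around undisturbed.

Things in the scene. Friction and masses are not known exactly. Their poses are not given: they have to be found in the camera images.
- rod_grip (a point): Centre of the wooden handle of the loose hook rod (200 g), which lies flat on the bench. Handle 130 mm long (own x), 24 wide (y), 30 high (z, up); this point is half-way up. From the handle's +x end an 8 mm steel rod runs on along +x at mid height and bends square, 200 mm ahead of this point, into a level end that points to own +y, its tip 54 mm from the rod's axis.
- hook (a point): Middle of the bent end of the hook rod: 200 mm ahead (+x) and 28 mm to +y of the handle's centre, same height. The tip lies 26 mm further along own +y. Axes as the rod's.
- eye (a point): Centre of the screw eye on the door's front, mid-width: a ring of 6 mm wire, 34 mm clear inside, its hole running along own y (the hinge direction), open on both sides. Door axes: at joint 0 own z is up and the front faces own -x. 25 mm in front of the door's face, 21 mm below its upper edge; in door axes 45 mm to -x and 130 mm to +z of door_hinge. 90 mm on either side of it is free.
- door_hinge (a point): Middle of the door's hinge line, at its lower edge, 140 mm above the bench. Axes turn with the door; own y is the hinge line. The door is a steel plate 210 mm wide, 150 high, 20 thick (x from -20 to 0 mm). The furnace behind it is a grey box 300 mm wide, 320 deep, 342 high, fixed, its front facing the robot's left (about world +y).
- furnace_door (a joint): Angle of the furnace's door about its lower edge: 0 shut (upright), 1.57 rad fully open (level, on its stop, sticking out in front of the furnace). It may start a little ajar. The hinge is stiff: the door stays where it is left, and takes about 2 to 3 N at the eye to move.
- furnace: The furnace, origin at the centre of its underside; its front faces own -x, 160 mm from the origin; own y is the hinge line, own z up.
- beaker: Bystander: glass beaker 72 mm wide, 95 mm high, origin at its underside.
- petri_dish: Bystander: glass dish 90 mm wide, 16 mm high, origin at its underside.
- crucible: Bystander: white ceramic crucible 54 mm wide, 40 mm high, origin at its underside.
- wash_bottle: Bystander: white plastic bottle 64 mm wide, 150 mm high, origin at its underside.
- reagent_jar: Bystander: amber jar with a black cap, 66 mm wide, 100 mm high, origin at its underside.
- tongs: Bystander: steel crucible tongs, two crossed bars 200 mm long lying on the bench, origin on the bench under their pivot, along own x.

How it is judged (in metres and radians):
On the way, in this order (a step that is already met when the one before it is completed fails the run):
1. the rod's bent end is through the eye while the door is still nearly shut (x of hook in the frame of eye between -0.024 and 0.024 m and z of hook in the frame of eye between -0.024 and 0.024 m and y of hook in the frame of eye between -0.022 and 0.022 m and value of joint furnace_door below 0.6 rad), for 0.1 s.
2. the door is pulled more than half-way down with the bent end still in the eye (x of hook in the frame of eye between -0.024 and 0.024 m and z of hook in the frame of eye between -0.024 and 0.024 m and y of hook in the frame of eye between -0.026 and 0.026 m and value of joint furnace_door above 0.8 rad), for 0.1 s.
At the end, for the whole second after the job is handed in: The door is fully open (within 0.15 rad of its stop) and the hook rod lies at rest, flat on the bench, out of the eye and released (value of joint furnace_door above 1.42 rad and height (world z) of rod_grip between 0.008 and 0.022 m and height (world z) of hook below 0.032 m and linear speed of hook_rod below 0.02 m/s); the robot touches nothing.
It fails at once if the robot itself (hand or arm) touches the furnace's door with more than 2 N (contact force between any of the arm, the fingers and furnace_door above 2 N).
It fails at once if a bystander is moved by more than 30 mm (distance of any of beaker, petri_dish, crucible, wash_bottle, reagent_jar, tongs from where it was at the start of the episode above 0.03 m).
It also fails if it takes over 58 s, if anything falls off the work surface, if the arm or the gripper's body presses on something with over 40 N, if the wrist force passes 120 N, or if a joint passes its speed limit or range.

## Working session

There is one attempt and no reset: what is moved stays moved. The work goes in short steps, Python scripts to look and compute and a tool call to move; the robot and the scene stay as the last step left them, time stands still between calls to the robot, and variables do not carry over. Pictures are saved under pics/ and viewed, at most 10 in all, crops included, and the job is handed in when it is done.

Besides the shell and the picture viewer there is one more tool, called after ">>>" as a command line: name --argument value ..., lists and objects as JSON in quotes. apply_moves: Moves the arm, as the interface text tells. Its arguments: {"type":"object","properties":{"delta_rot":{"type":"array"},"xyz":{"type":"array"},"hand":{"type":"array"}},"required":["delta_rot","xyz","hand"]}

```bash
mkdir -p pics; cat > h.py <<'E'
import numpy as np, cv2
from bench import arm, eyes, nets
def pts(p,mask):
    v,u=np.nonzero(mask&(p["range_z"]>0)); z=p["range_z"][v,u]
    K=np.array(p["camera_matrix"]); c=np.stack([(u-K[0,2])/K[0,0]*z,(v-K[1,2])/K[1,1]*z,z],1)
    return (c-np.array(p["t"]))@np.array(p["R"])
def proj(p,X):
    c=np.array(p["R"])@np.array(X,float)+np.array(p["t"]);K=np.array(p["camera_matrix"]);q=K@c;return q[:2]/q[2]
def save(n,p): cv2.imwrite("pics/"+n,p["frame"][:,:,::-1])
E
python3 - <<'E'
from h import *
for n in("scene","top"):
    p=eyes.get_image(n); save(n+"0.png",p)
    for o in("rod_grip","eye","furnace","beaker","petri_dish","crucible","wash_bottle","reagent_jar","tongs"):
        for r in nets.masks_of(o,p)[:2]:
            if r["score"]<.3: continue
            q=pts(p,r["region"])
            print(n,o,round(r["score"],2),np.round(r["bbox"]),len(q), np.round(np.percentile(q,[2,50,98],axis=0)).tolist() if len(q) else "")
    print(p["camera_matrix"],p["R"],p["t"])
print(arm.read_state())
E
```

```text
scene rod_grip 0.62 [196. 216. 280. 259.] 653 [[555.0, 141.0, -2.0], [583.0, 277.0, 26.0], [626.0, 359.0, 36.0]]
scene eye 0.59 [368. 168. 408. 264.] 1469 [[430.0, -173.0, 147.0], [528.0, -148.0, 278.0], [630.0, -112.0, 293.0]]
scene eye 0.57 [198. 208. 281. 258.] 476 [[556.0, 112.0, 10.0], [580.0, 287.0, 29.0], [664.0, 355.0, 36.0]]
scene furnace 0.78 [366. 116. 560. 285.] 22176 [[392.0, -493.0, 49.0], [519.0, -300.0, 342.0], [690.0, -143.0, 349.0]]
scene beaker 0.55 [245. 171. 268. 201.] 606 [[704.0, 133.0, 1.0], [753.0, 164.0, 54.0], [771.0, 195.0, 99.0]]
scene petri_dish 0.9 [284. 184. 311. 209.] 629 [[673.0, -3.0, -1.0], [716.0, 36.0, 11.0], [753.0, 77.0, 21.0]]
scene crucible 0.71 [336. 271. 350. 289.] 269 [[396.0, -66.0, 34.0], [419.0, -43.0, 41.0], [443.0, -20.0, 47.0]]
scene wash_bottle 0.58 [190. 189. 218. 220.] 588 [[673.0, 293.0, 11.0], [689.0, 319.0, 100.0], [719.0, 351.0, 153.0]]
scene reagent_jar 0.61 [114. 264. 149. 296.] 637 [[487.0, 513.0, 14.0], [510.0, 536.0, 97.0], [543.0, 570.0, 106.0]]
scene tongs 0.87 [222. 303. 293. 335.] 444 [[308.0, 125.0, 1.0], [374.0, 212
[... 1882 characters left out ...]
1,  3.84654700e-01,  7.89383529e-03, -1.82781025e-06,
       -1.19399675e+00, -2.58567488e-01]), 'joint_vel': array([-7.86830213e-04, -5.39001901e-05,  6.02509560e-04,  2.98234810e-04,
        6.38801809e-04, -1.29086470e-04]), 'joint_efforts': array([ 3.67883176e-04, -3.92096293e+01,  1.88620037e+01,  4.19069052e+00,
       -3.17315798e-04,  3.20616653e-07]), 'position': array([ 253.03946959, -571.45767252,  231.33675737]), 'ee_rot': array([-2.06914495e-01,  9.78359030e-01, -1.68996158e-05,  9.47218812e-06]), 'contact_force': array([-0.28033109, -1.3082787 ,  0.11372852]), 'wrist_torque': array([-0.03479451,  0.0100713 ,  0.03525284]), 'grasp_force': 0.0, 'gripper_width': 85.54549186931811}
```

View pics/scene0.png

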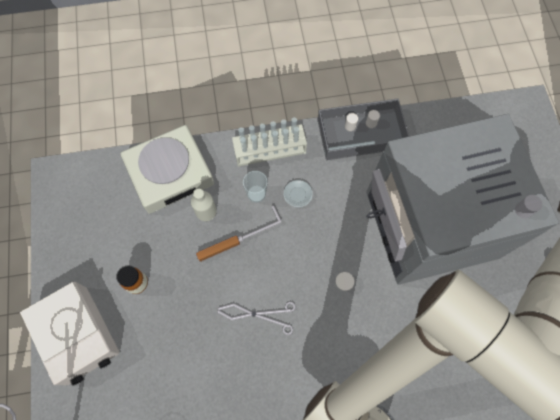

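View pics/top0.png

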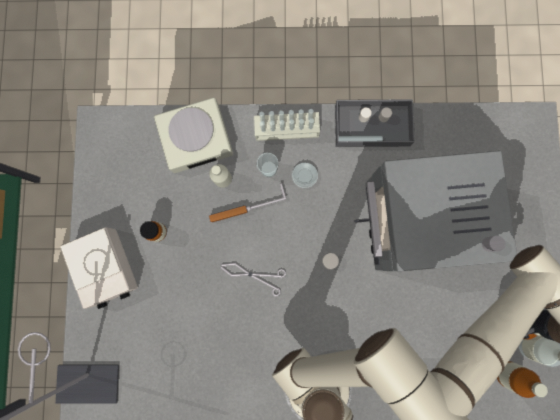

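The scene view shows the rod with its handle at about (218,248) and its hook at (278,212), tip pointing +x. The door is ajar, with the eye at about (375,215).

```bash
python3 - <<'E'
from h import *
out=[]
for n in("scene","top"):
    p=eyes.get_image(n); f=p["frame"].astype(int)
    allp=np.ones(f.shape[:2],bool); P=pts(p,allp)
    t=P[(P[:,2]>335)&(P[:,2]<352)&(P[:,0]>380)&(P[:,0]<720)&(P[:,1]<-100)]
    r=cv2.minAreaRect(t[:,:2].astype(np.float32)); print(n,"furn",r,cv2.boxPoints(r).round().tolist())
    m=(f[:,:,0]-f[:,:,2]>60); m[:, :190]=0; m[:,300:]=0; m[:175]=0; m[265:]=0
    q=pts(p,m); q=q[q[:,2]>22]; r=cv2.minAreaRect(q[:,:2].astype(np.float32)); print("handle",len(q),r,q.mean(0).round(),np.median(q[:,2]))
    R=max(nets.masks_of("rod_grip",p),key=lambda r:r["score"])
    s=pts(p,R["region"]); s=s[(s[:,2]>5)]; i=s[:,1]<230
    print("rod pts",s[i][np.argsort(s[i][:,1])][::12].round().tolist())
    d=P[(P[:,0]>420)&(P[:,0]<640)&(P[:,1]>-185)&(P[:,1]<-50)&(P[:,2]>130)&(P[:,2]<335)]
    print("door", np.percentile(d,[1,50,99],axis=0).round().tolist())
    near=d[(d[:,0]>490)&(d[:,0]<560)]; o=near[np.argsort(-near[:,1])]; print(o[:40:2].round().tolist())
    c=p["frame"][150:270,340:430]; out.append(cv2.resize(c,None,fx=4,fy=4,interpolation=cv2.INTER_CUBIC))
cv2.imwrite("pics/crop.png",np.hstack(out)[:,:,::-1])
E
```

```text
scene furn ((550.3126220703125, -339.7239074707031), (301.44805908203125, 323.43865966796875), 4.713084697723389) [[387.0, -191.0], [413.0, -513.0], [714.0, -489.0], [687.0, -166.0]]
handle 330 ((578.05712890625, 300.0975036621094), (24.670385360717773, 124.57366180419922), 15.019198417663574) [577. 300.  30.] 30.232238222846462
rod pts [[637.0, 106.0, 14.0], [633.0, 112.0, 17.0], [629.0, 116.0, 23.0], [625.0, 123.0, 19.0], [622.0, 135.0, 15.0], [624.0, 150.0, 16.0], [617.0, 163.0, 24.0], [615.0, 175.0, 19.0], [606.0, 186.0, 22.0], [607.0, 200.0, 25.0], [606.0, 213.0, 16.0], [602.0, 225.0, 24.0]]
door [[430.0, -184.0, 147.0], [533.0, -152.0, 286.0], [637.0, -104.0, 333.0]]
[[529.0, -93.0, 261.0], [527.0, -94.0, 268.0], [526.0, -95.0, 261.0], [526.0, -96.0, 268.0], [532.0, -97.0, 273.0], [528.0, -98.0, 276.0], [527.0, -98.0, 258.0], [528.0, -101.0, 275.0], [529.0, -103.0, 251.0], [529.0, -103.0, 279.0], [529.0, -104.0, 285.0], [529.0, -105.0, 280.0], [532.0, -106.0, 247.0], [530.0, -107.0, 283.0], [529.0, -108.0, 248.0], [529.0, -110.0, 282.0], [532.0, -110.0, 282.0], [532.0, -112.0, 
[... 442 characters left out ...]
15.0, 22.0], [631.0, 122.0, 18.0], [621.0, 136.0, 16.0], [620.0, 156.0, 18.0], [611.0, 181.0, 14.0], [610.0, 197.0, 20.0], [599.0, 221.0, 25.0]]
door [[432.0, -184.0, 164.0], [543.0, -154.0, 287.0], [638.0, -104.0, 332.0]]
[[529.0, -94.0, 264.0], [529.0, -96.0, 272.0], [525.0, -98.0, 277.0], [527.0, -100.0, 284.0], [531.0, -101.0, 274.0], [531.0, -103.0, 279.0], [531.0, -106.0, 278.0], [530.0, -108.0, 285.0], [528.0, -111.0, 249.0], [530.0, -111.0, 283.0], [530.0, -114.0, 284.0], [530.0, -117.0, 285.0], [528.0, -117.0, 245.0], [527.0, -119.0, 286.0], [528.0, -122.0, 248.0], [530.0, -122.0, 284.0], [531.0, -126.0, 279.0], [534.0, -126.0, 277.0], [528.0, -128.0, 247.0], [528.0, -129.0, 277.0]]
```

View pics/crop.png

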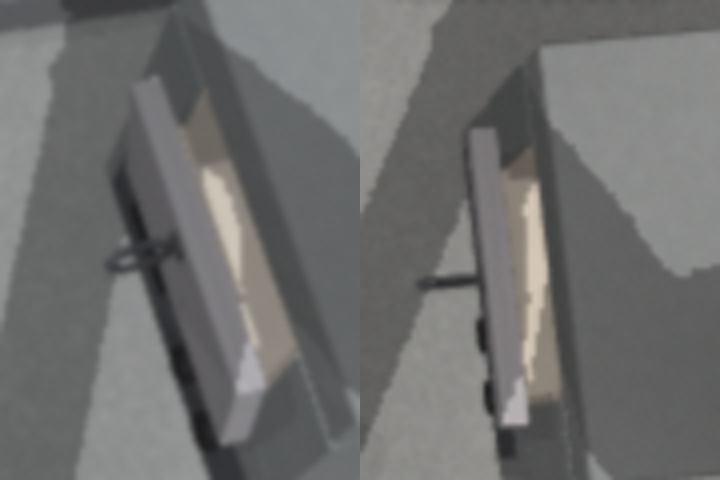

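The ring reads clearly: eye at about (530,-115,264), door about 0.14 rad ajar, furnace yaw about 4.8°. The rod handle is at (578,300) and its axis is 15.2° off -y. I'll lift, cross over and turn.

>>> apply_moves --delta_rot '[[0,0,0],[0,0,0],[0,0,0],[0,0,0],[0,0,0],[0,0,0],[0,0,0],[0,0,0],[0,0,0],[0,0,0]]' --xyz '[[0,0,-1],[0,0,-1],[0,0,-1],[0,0,-1],[0,0,-1],[0,0,-1],[0,0,-1],[0,0,-1],[0,0,-1],[0,0,-1]]' --hand '[-1,-1,-1,-1,-1,-1,-1,-1,-1,-1]'

```text
clock: 2.03
position: [252.8, -571.2, 482.8]
ee_rot: [-0.207, 0.978, -0.0, 0.0]
contact_force: [0.5, 0.2, -0.1]
gripper_width: 85.8
grasp_force: 0.0
```

>>> apply_moves --delta_rot '[[0,0,0],[0,0,0],[0,0,0],[0,0,0],[0,0,0],[0,0,0],[0,0,0],[0,0,0],[0,0,0],[0,0,0],[0,0,0],[0,0,0],[0,0,0],[0,0,0],[0,0,0],[0,0,0],[0,0,0],[0,0,0],[0,0,0],[0,0,0]]' --xyz '[[-0.646,0.64,0],[-0.646,0.64,0],[-0.646,0.64,0],[-0.646,0.64,0],[-0.646,0.64,0],[-0.646,0.64,0],[-0.646,0.64,0],[-0.646,0.64,0],[-0.646,0.64,0],[-0.646,0.64,0],[-0.646,0.64,0],[-0.646,0.64,0],[-0.646,0.64,0],[-0.646,0.64,0],[-0.646,0.64,0],[-0.646,0.64,0],[-0.646,0.64,0],[-0.646,0.64,0],[-0.646,0.64,0],[-0.646,0.64,0]]' --hand '[-1,-1,-1,-1,-1,-1,-1,-1,-1,-1,-1,-1,-1,-1,-1,-1,-1,-1,-1,-1]'

```text
clock: 3.7
position: [418.9, -147.0, 481.6]
ee_rot: [-0.207, 0.978, -0.0, 0.0]
contact_force: [0.2, -0.5, -0.6]
gripper_width: 85.4
grasp_force: 0.0
```

>>> apply_moves --delta_rot '[[0,0,0],[0,0,0],[0,0,0],[0,0,0],[0,0,0],[0,0,0],[0,0,0],[0,0,0],[0,0,0],[0,0,0],[0,0,0],[0,0,0],[0,0,0],[0,0,0],[0,0,0],[0,0,0],[0,0,0],[0,0,0],[0,0,0],[0,0,0]]' --xyz '[[-0.646,0.64,0],[-0.646,0.64,0],[-0.646,0.64,0],[-0.646,0.64,0],[-0.646,0.64,0],[-0.646,0.64,0],[-0.646,0.64,0],[-0.646,0.64,0],[-0.646,0.64,0],[-0.646,0.64,0],[-0.646,0.64,0],[-0.646,0.64,0],[-0.646,0.64,0],[-0.646,0.64,0],[-0.646,0.64,0],[-0.646,0.64,0],[-0.646,0.64,0],[-0.646,0.64,0],[-0.646,0.64,0],[-0.646,0.64,0]]' --hand '[-1,-1,-1,-1,-1,-1,-1,-1,-1,-1,-1,-1,-1,-1,-1,-1,-1,-1,-1,-1]'

```text
clock: 5.37
position: [584.9, 276.3, 481.3]
ee_rot: [-0.207, 0.978, -0.0, 0.0]
contact_force: [1.2, -0.9, 0.4]
gripper_width: 85.1
grasp_force: 0.0
```

>>> apply_moves --delta_rot '[[0,0,-0.97],[0,0,-0.97],[0,0,-0.97],[0,0,-0.97],[0,0,-0.97],[0,0,-0.97],[0,0,-0.97],[0,0,-0.97],[0,0,-0.97],[0,0,-0.97],[0,0,-0.97],[0,0,-0.97],[0,0,-0.97],[0,0,-0.97]]' --xyz '[[0,0,1],[0,0,1],[0,0,1],[0,0,1],[0,0,1],[0,0,1],[0,0,1],[0,0,1],[0,0,1],[0,0,1],[0,0,1],[0,0,0],[0,0,0],[0,0,0]]' --hand '[-1,-1,-1,-1,-1,-1,-1,-1,-1,-1,-1,-1,-1,-1]'

```text
clock: 6.53
position: [584.5, 275.1, 205.5]
ee_rot: [0.797, -0.604, -0.0, 0.001]
contact_force: [0.4, 0.7, 0.8]
gripper_width: 85.4
grasp_force: 0.0
```

```bash
cat >> h.py <<'E'
from scipy.spatial.transform import Rotation as Ro
def wpts(s,p,m):
    v,u=np.nonzero(m&(p["range_z"]>0)); z=p["range_z"][v,u]; K=np.array(p["camera_matrix"])
    a=(u-K[0,2])/K[0,0]; b=(v-K[1,2])/K[1,1]; r=np.hypot(a,b)+1e-9; k=np.tan(r)/r
    c=np.stack([a*k*z,b*k*z,z,np.ones_like(z)],1)
    t=(c@np.array(p["hand_eye"]).T)[:,:3]
    return Ro.from_quat(s["ee_rot"]).apply(t)+s["position"]
E
python3 - <<'E'
from h import *
s=arm.read_state(); p=eyes.get_image("wrist"); save("w1.png",p); f=p["frame"].astype(int)
P=wpts(s,p,(f[:,:,0]-f[:,:,2]>60)); q=P[(P[:,2]>24)&(P[:,2]<36)&(abs(P[:,0]-578)<60)&(abs(P[:,1]-300)<90)]
r=cv2.minAreaRect(q[:,:2].astype(np.float32));print(len(q),r,q.mean(0))
E
```

```text
2640 ((580.9970092773438, 299.5715026855469), (22.82402992248535, 127.8840560913086), 15.348483085632324) [581.84201083 296.57149029  29.60612034]
```

View pics/w1.png

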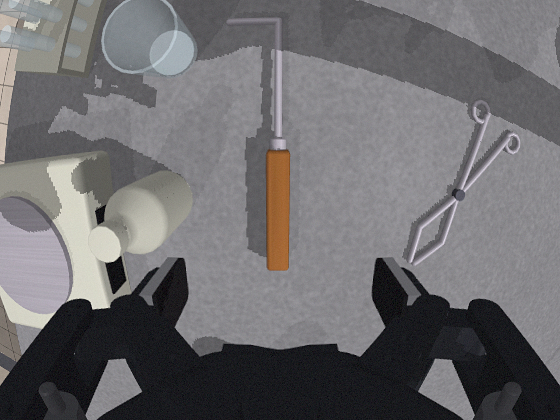

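The wrist view shows the handle at (278,210), centred between the fingers, with the bottle clear on the left. I'll descend and grip.

>>> apply_moves --delta_rot '[[0,0,0],[0,0,0],[0,0,0],[0,0,0],[0,0,0],[0,0,0],[0,0,0],[0,0,0],[0,0,0],[0,0,0],[0,0,0],[0,0,0],[0,0,0],[0,0,0],[0,0,0],[0,0,0],[0,0,0]]' --xyz '[[0,-0.06,0.99],[0,0,0.99],[0,0,0.99],[0,0,0.99],[0,0,0.99],[0,0,0.99],[0,0,0.99],[0,0,0.6],[0,0,0.35],[0,0,0],[0,0,0],[0,0,0],[0,0,0],[0,0,0],[0,0,0],[0,0,0],[0,0,0]]' --hand '[-1,-1,-1,-1,-1,-1,-1,-1,-1,-1,1,1,1,1,1,1,1]'

```text
clock: 8.0
position: [586.6, 276.1, 10.5]
ee_rot: [0.795, -0.606, 0.0, -0.001]
contact_force: [-1.1, 0.8, 4.7]
gripper_width: 22.5
grasp_force: 61.5
```

>>> apply_moves --delta_rot '[[0,0,0],[0,0,0],[0,0,0],[0,0,0],[0,0,0],[0,0,0],[0,0,0],[0,0,0],[0,0,0],[0,0,0.91],[0,0,0.91],[0,1,0],[0,1,0],[0,0,0]]' --xyz '[[0,0,-0.5],[0,0,-1],[0,0,-1],[0,0,-1],[0,0,-1],[0,0,-1],[0,0,-1],[0,0,-1],[0,0,-1],[0,0,0],[0,0,0],[0,0,0],[0,0,0],[0,0,0]]' --hand '[1,1,1,1,1,1,1,1,1,1,1,1,1,1]'

```text
clock: 9.17
position: [584.8, 277.1, 219.7]
ee_rot: [0.731, -0.674, 0.078, 0.074]
contact_force: [-0.4, -0.0, -4.2]
gripper_width: 22.7
grasp_force: 60.6
```

>>> apply_moves --delta_rot '[[0,0,0],[0,0,0],[0,0,0],[0,0,0],[0,0,0],[0,0,0],[0,0,0],[0,0,0],[0,0,0],[0,0,0],[0,0,0],[0,0,0],[0,0,0]]' --xyz '[[0.575,0.662,0.122],[0.575,0.662,0.122],[0.575,0.662,0.122],[0.575,0.662,0.122],[0.575,0.662,0.122],[0.575,0.662,0.122],[0.575,0.662,0.122],[0.575,0.662,0.122],[0.575,0.662,0.122],[0.575,0.662,0.122],[0.575,0.662,0.122],[0,0,0],[0,0,0]]' --hand '[1,1,1,1,1,1,1,1,1,1,1,1,1]'

```text
clock: 10.25
position: [416.0, 99.4, 222.2]
ee_rot: [0.73, -0.676, 0.076, 0.07]
contact_force: [0.8, 0.3, -2.1]
gripper_width: 22.5
grasp_force: 60.6
```

```bash
python3 - <<'E'
from h import *
s=arm.read_state(); print(s["position"],s["ee_rot"],s["gripper_width"])
R=Ro.from_quat(s["ee_rot"]); print(R.as_matrix().round(3)); h=R.apply([176,-28,-4.5])+s["position"]; tip=R.apply([176,-54,-4.5])+s["position"]; print("hook",h,"tip",tip)
for n in("scene","top"):
    p=eyes.get_image(n)
    P=pts(p,np.ones((420,560),bool)); c=h
    q=P[(abs(P[:,0]-c[0]+20)<70)&(abs(P[:,1]-c[1]-30)<90)&(abs(P[:,2]-c[2])<45)]
    o=q[np.argsort(q[:,1])]; print(n,len(q),o[:60:3].round().tolist(),o[60::12].round().tolist())
    print(proj(p,h),proj(p,tip))
    save(n+"2.png",p)
    if n=="top":
        c=p["frame"][130:280,270:440]
        cv2.imwrite("pics/c2.png",cv2.resize(c,None,fx=4,fy=4,interpolation=cv2.INTER_CUBIC)[:,:,::-1])
E
```

```text
[416.03948566  99.44873685 222.20456489] [ 0.72967101 -0.67588846  0.07617921  0.07036858] 22.524981630427828
[[ 0.075 -0.997  0.016]
 [-0.976 -0.076 -0.206]
 [ 0.206 -0.    -0.978]]
hook [457.0401027  -69.19634967 262.92353093] tip [482.96401822 -67.20875093 262.93095322]
scene 237 [[431.0, -72.0, 271.0], [446.0, -72.0, 264.0], [427.0, -71.0, 269.0], [436.0, -71.0, 272.0], [440.0, -70.0, 267.0], [442.0, -70.0, 271.0], [429.0, -69.0, 270.0], [471.0, -69.0, 268.0], [446.0, -69.0, 266.0], [425.0, -69.0, 269.0], [478.0, -68.0, 268.0], [476.0, -68.0, 268.0], [453.0, -68.0, 268.0], [474.0, -67.0, 267.0], [459.0, -67.0, 267.0], [436.0, -66.0, 267.0], [434.0, -66.0, 265.0], [442.0, -66.0, 263.0], [454.0, -66.0, 266.0], [456.0, -66.0, 269.0]] [[478.0, -65.0, 271.0], [465.0, -63.0, 264.0], [430.0, -58.0, 266.0], [429.0, -50.0, 266.0], [429.0, -42.0, 259.0], [428.0, -33.0, 261.0], [427.0, -24.0, 258.0], [422.0, -15.0, 257.0], [426.0, -7.0, 254.0], [420.0, 2.0, 253.0], [422.0, 9.0, 253.0], [421.0, 19.0, 252.0], [424.0, 28.0, 248.0], [424.0, 37.0, 243.0], [420.0, 45.0, 244.0]]
[362.96682526 244.87749738] [359.88177475 234.945532  ]
top 173 [[450.0, -73.0, 262.0], [441.0, -72.0, 269.0], [444.0, -72.0, 272.0], [459.0, -70.0, 262.0], [467.0, -70.0, 265.0], [464.0, -70.0, 265.0], [450.0, -70.0, 266.0], [447.0, -69.0, 269.0], [441.0, -69.0, 270.0], [427.0, -69.0, 269.0], [478.0, -67.0, 266.0], [442.0, -67.0, 264.0], [467.0, -67.0, 268.0], [453.0, -67.0, 267.0], [456.0, -67.0, 269.0], [430.0, -66.0, 270.0], [467.0, -65.0, 263.0], [459.0, -64.0, 264.0], [481.0, -64.0, 270.0], [472.0, -64.0, 272.0]] [[428.0, -61.0, 261.0], [425.0, -50.0, 262.0], [425.0, -39.0, 260.0], [428.0, -25.0, 253.0], [428.0, -14.0, 254.0], [422.0, -2.0, 256.0], [420.0, 9.0, 253.0], [420.0, 20.0, 251.0], [417.0, 34.0, 244.0], [420.0, 46.0, 239.0]]
[345.68874134 245.54033459] [344.79907204 236.39135986]
```

View pics/c2.png

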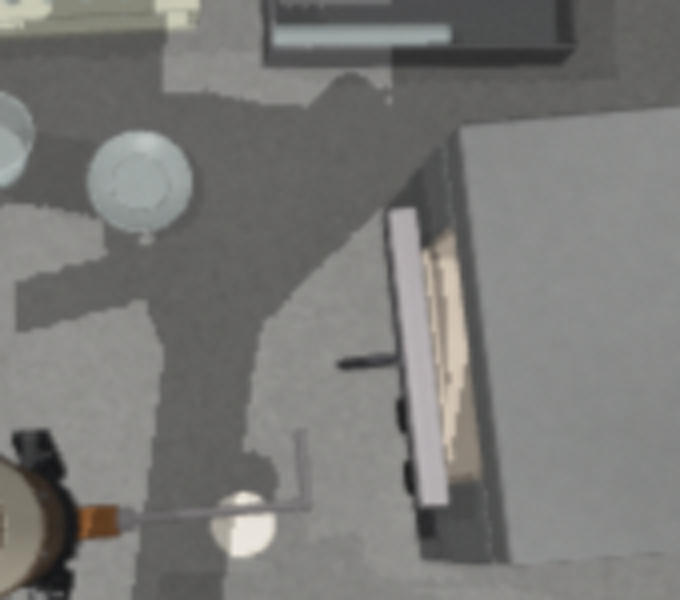

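The top crop shows the hook tip at (300,430) and the eye ring edge-on at (365,360). The rod is not yet level with the eye. Predicted and measured hook positions agree, so I'll line up and insert.

>>> apply_moves --delta_rot '[[0,0,0],[0,0,0],[0,0,0],[0,0,0],[0,0,0]]' --xyz '[[0.675,0.052,0.122],[0.675,0.052,0.122],[0.675,0.052,0.122],[0,0,0],[0,0,0]]' --hand '[1,1,1,1,1]'

```text
clock: 10.77
position: [417.6, 48.8, 223.4]
ee_rot: [0.73, -0.676, 0.077, 0.071]
contact_force: [0.6, -0.3, -3.0]
gripper_width: 22.9
grasp_force: 60.6
```

>>> apply_moves --delta_rot '[[0,0,0],[0,0,0],[0,0,0],[0,0,0],[0,0,0],[0,0,0],[0,0,0],[0,0,0],[0,0,0],[0,0,0]]' --xyz '[[0,-0.37,0],[0,-0.37,0],[0,-0.37,0],[0,-0.37,0],[0,-0.37,0],[0,-0.37,0],[0,-0.37,0],[0,-0.37,0],[0,0,0],[0,0,0]]' --hand '[1,1,1,1,1,1,1,1,1,1]'

```text
clock: 11.6
position: [491.2, 54.5, 223.1]
ee_rot: [0.73, -0.676, 0.077, 0.071]
contact_force: [0.0, -0.2, -2.9]
gripper_width: 22.4
grasp_force: 60.6
```

```bash
python3 - <<'E'
from h import *
s=arm.read_state(); print(s["position"],s["contact_force"])
R=Ro.from_quat(s["ee_rot"]); print(R.as_matrix().round(3)); h=R.apply([176,-28,-4.5])+s["position"]; print("hook",h)
out=[]
for n in("scene","top"):
    p=eyes.get_image(n); u,v=proj(p,[525,-110,265]).astype(int); print(n,u,v)
    c=p["frame"][v-45:v+45,u-40:u+40]; out.append(cv2.resize(c,None,fx=5,fy=5,interpolation=cv2.INTER_CUBIC))
cv2.imwrite("pics/c3.png",np.hstack(out)[:,:,::-1])
E
```

```text
[491.2014577   54.46499223 223.11113742] [ 0.03315073 -0.15702847 -2.85198224]
[[ 0.075 -0.997  0.015]
 [-0.975 -0.077 -0.208]
 [ 0.208  0.001 -0.978]]
hook [ 532.28747347 -114.08869633  264.12142129]
scene 373 216
top 359 221
```

View pics/c3.png

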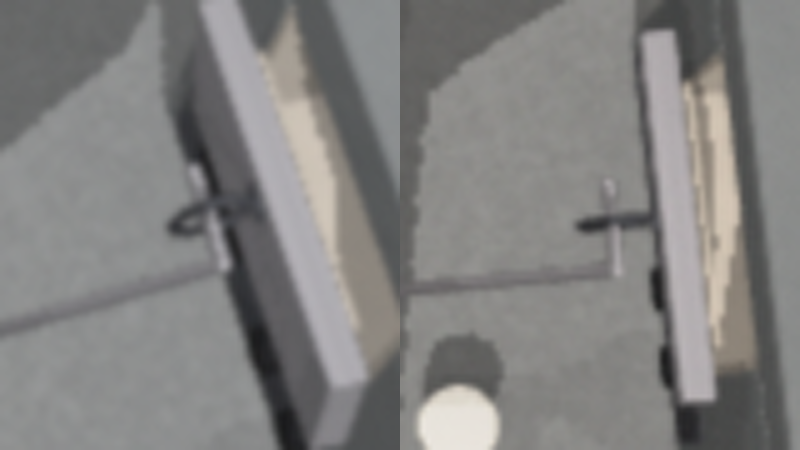

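Both views show the bent end through the ring. I'll pull along the arc.

>>> apply_moves --delta_rot '[[0,0,0],[0,0,0],[0,0,0],[0,0,0],[0,0,0],[0,0,0],[0,0,0],[0,0,0],[0,0,0],[0,0,0]]' --xyz '[[-0.367,0,0.112],[-0.358,0,0.138],[-0.348,0,0.162],[-0.336,0,0.186],[-0.322,0,0.209],[-0.307,0,0.231],[-0.29,0,0.252],[-0.272,0,0.272],[-0.252,0,0.29],[-0.231,0,0.307]]' --hand '[1,1,1,1,1,1,1,1,1,1]'

```text
clock: 12.53
position: [485.7, 118.8, 153.6]
ee_rot: [0.73, -0.675, 0.077, 0.071]
contact_force: [-0.0, -4.0, -2.3]
gripper_width: 22.7
grasp_force: 60.5
```

```bash
python3 - <<'E'
from h import *
s=arm.read_state(); print(s["position"],s["contact_force"])
R=Ro.from_quat(s["ee_rot"]); h=R.apply([176,-28,-4.5])+s["position"]; print("hook",h)
out=[]
for n in("scene","top"):
    p=eyes.get_image(n); u,v=proj(p,h).astype(int); print(n,u,v)
    c=p["frame"][v-45:v+45,u-40:u+40]; out.append(cv2.resize(c,None,fx=5,fy=5,interpolation=cv2.INTER_CUBIC))
cv2.imwrite("pics/c4.png",np.hstack(out)[:,:,::-1])
E
```

```text
[485.70894875 118.78321809 153.59961233] [-0.01466175 -4.04638214 -2.33946538]
hook [526.87636178 -49.73627131 194.66877102]
scene 345 227
top 336 223
```

View pics/c4.png

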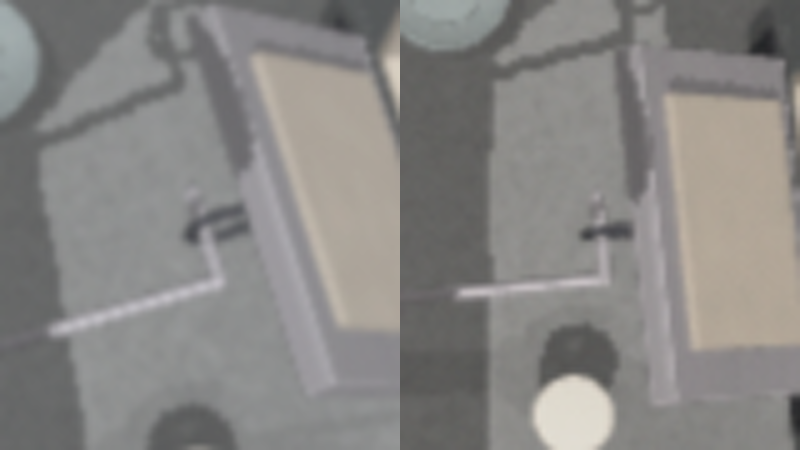

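The hook is still in the ring and the door is following. I'll continue.

>>> apply_moves --delta_rot '[[0,0,0],[0,0,0],[0,0,0],[0,0,0],[0,0,0],[0,0,0],[0,0,0],[0,0,0],[0,0,0],[0,0,0],[0,0,0],[0,0,0]]' --xyz '[[-0.209,0,0.322],[-0.186,0,0.336],[-0.162,0,0.348],[-0.138,0,0.358],[-0.112,0,0.367],[-0.086,0,0.374],[-0.06,0,0.379],[-0.033,0,0.383],[-0.007,0,0.384],[0.02,0,0.383],[0.047,0,0.381],[0,0,0]]' --hand '[1,1,1,1,1,1,1,1,1,1,1,1]'

```text
clock: 13.63
position: [484.9, 119.7, 49.5]
ee_rot: [0.73, -0.676, 0.076, 0.072]
contact_force: [-0.9, -0.7, -2.9]
gripper_width: 22.9
grasp_force: 60.6
```

```bash
cat > chk.py <<'E'
from h import *
import sys
s=arm.read_state(); print(s["position"],s["contact_force"])
R=Ro.from_quat(s["ee_rot"]); print(R.as_matrix().round(3)); h=R.apply([176,-28,-4.5])+s["position"]; print("hook",h)
out=[]
for n in("scene","top"):
    p=eyes.get_image(n); P=pts(p,np.ones((420,560),bool))
    d=P[(P[:,0]>440)&(P[:,0]<640)&(P[:,1]>-170)&(P[:,1]<0)&(P[:,2]>100)&(P[:,2]<330)&(abs(P[:,0]-535)>35)]
    # door's inner face / top: linear fit z vs out
    o=(d[:,:2]-[536,-179])@[-.083,.9965]
    for a in range(30,180,20):
        m=(o>a)&(o<a+20)
        if m.sum()>10: print(n,a,m.sum(),np.percentile(d[m,2],[20,50,80]).round())
    u,v=proj(p,h).astype(int)
    c=p["frame"][v-45:v+45,u-40:u+40]; out.append(cv2.resize(c,None,fx=5,fy=5,interpolation=cv2.INTER_CUBIC))
cv2.imwrite("pics/"+sys.argv[1],np.hstack(out)[:,:,::-1])
E
python3 chk.py c5.png
```

```text
[484.88949694 119.72778015  49.54450701] [-0.89157496 -0.70741779 -2.87844863]
[[ 0.076 -0.997  0.013]
 [-0.975 -0.077 -0.208]
 [ 0.209  0.003 -0.978]]
hook [526.06009691 -48.79497704  90.59705881]
scene 30 321 [144. 148. 151.]
scene 50 318 [145. 150. 153.]
scene 70 318 [147. 150. 153.]
scene 90 314 [148. 152. 155.]
scene 110 319 [149. 153. 156.]
scene 130 345 [146. 149. 151.]
scene 150 23 [135. 141. 149.]
top 30 258 [143. 148. 151.]
top 50 248 [145. 149. 152.]
top 70 248 [146. 150. 154.]
top 90 242 [147. 151. 155.]
top 110 250 [148. 152. 156.]
top 130 246 [146. 149. 152.]
```

>>> apply_moves --delta_rot '[[0,0,0],[0,0,0],[0,0,0],[0,0,0]]' --xyz '[[0.05,0,0.2],[0.03,0,0.15],[0.03,0,0.1],[0,0,0]]' --hand '[1,1,1,1]'

```text
clock: 14.07
position: [486.2, 115.2, 41.0]
ee_rot: [0.73, -0.675, 0.077, 0.071]
contact_force: [-0.0, 0.7, -1.3]
gripper_width: 22.4
grasp_force: 60.8
```

```bash
python3 chk.py c6.png
```

```text
[486.22526028 115.19045324  40.96198738] [-0.00179523  0.66631923 -1.27606003]
[[ 0.076 -0.997  0.016]
 [-0.975 -0.078 -0.207]
 [ 0.208  0.    -0.978]]
hook [527.44536841 -53.33346555  81.96005418]
scene 30 331 [142. 146. 149.]
scene 50 311 [141. 146. 149.]
scene 70 320 [142. 146. 148.]
scene 90 316 [141. 146. 148.]
scene 110 321 [141. 146. 149.]
scene 130 347 [138. 141. 143.]
scene 150 11 [135. 138. 140.]
top 30 251 [140. 145. 148.]
top 50 253 [141. 145. 149.]
top 70 241 [141. 145. 148.]
top 90 241 [141. 145. 149.]
top 110 246 [141. 145. 148.]
top 130 237 [138. 140. 144.]
```

View pics/c6.png

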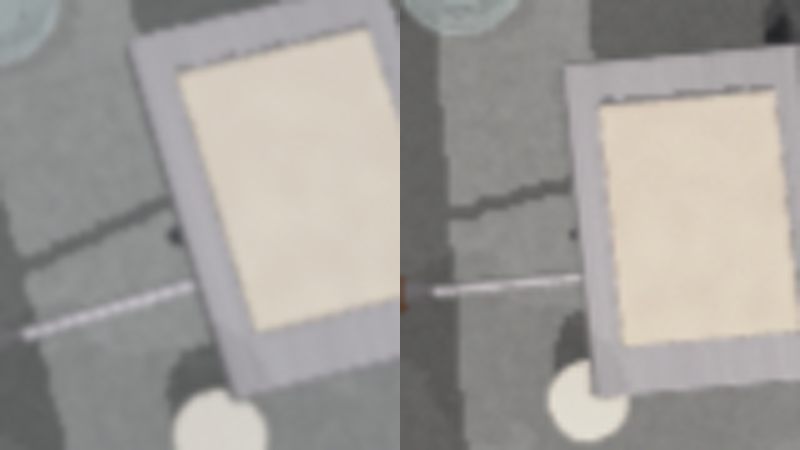

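The door is level, fully open at the stop. I'll centre the hook in the ring, slide it out sideways and back away.

>>> apply_moves --delta_rot '[[0,0,0],[0,0,0],[0,0,0],[0,0,0],[0,0,0],[0,0,0],[0,0,0],[0,0,0],[0,0,0]]' --xyz '[[0.068,0,-0.312],[0,0,0],[0,0.4,0],[0,0.4,0],[0,0.4,0],[0,0.4,0],[0,0.4,0],[0,0.4,0],[0,0,0]]' --hand '[1,1,1,1,1,1,1,1,1]'

```text
clock: 14.92
position: [423.9, 109.5, 49.1]
ee_rot: [0.73, -0.675, 0.077, 0.072]
contact_force: [0.3, 0.4, -2.6]
gripper_width: 22.7
grasp_force: 60.6
```

>>> apply_moves --delta_rot '[[0,0,0],[0,0,0],[0,0,0],[0,0,0],[0,0,0],[0,0,0],[0,0,0],[0,0,0],[0,0,0],[0,-1,0],[0,-1,0],[0,0,0],[0,0,0]]' --xyz '[[-0.737,-0.058,-0.156],[-0.737,-0.058,-0.156],[-0.737,-0.058,-0.156],[-0.68,-0.058,-0.418],[-0.68,-0.058,-0.418],[-0.68,-0.058,-0.418],[-0.68,-0.058,-0.418],[-0.68,-0.058,-0.418],[-0.68,-0.058,-0.418],[0,0,0],[0,0,0],[0,0,0],[0,0,0]]' --hand '[1,1,1,1,1,1,1,1,1,1,1,1,1]'

```text
clock: 16.0
position: [426.6, 279.7, 89.6]
ee_rot: [0.733, -0.68, 0.0, 0.0]
contact_force: [0.2, 0.4, -2.6]
gripper_width: 22.7
grasp_force: 60.6
```

```bash
python3 chk.py c7.png; python3 - <<'E'
from h import *
p=eyes.get_image("top"); save("top7.png",p)
E
```

```text
[426.5536976  279.71149063  89.61074549] [ 0.15293533  0.38486047 -2.55880945]
[[ 0.076 -0.997  0.   ]
 [-0.997 -0.076 -0.   ]
 [ 0.    -0.    -1.   ]]
hook [467.84443236 106.34998055  94.20553007]
scene 30 327 [141. 145. 149.]
scene 50 328 [141. 145. 148.]
scene 70 307 [141. 145. 148.]
scene 90 318 [142. 146. 148.]
scene 110 323 [141. 145. 148.]
scene 130 344 [138. 141. 143.]
top 30 257 [141. 145. 149.]
top 50 247 [140. 145. 149.]
top 70 247 [141. 145. 148.]
top 90 244 [142. 145. 149.]
top 110 242 [140. 145. 148.]
top 130 240 [138. 140. 143.]
```

View pics/top7.png

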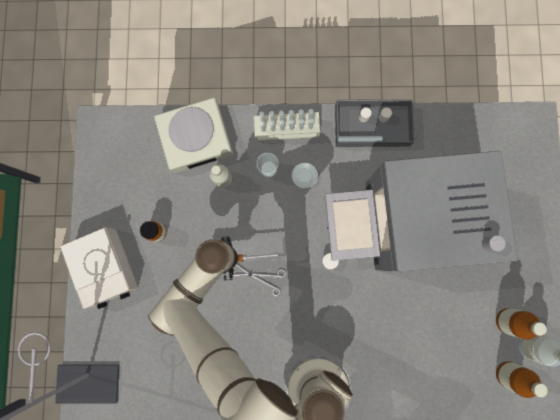

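The door stays open, the rod is clear, and nothing looks disturbed. I'll move back to the free spot and lower.

>>> apply_moves --delta_rot '[[0,0,0],[0,0,0],[0,0,0],[0,0,0],[0,0,0],[0,0,0],[0,0,0],[0,0,0],[0,0,0],[0,0,0],[0,0,0],[0,0,0],[0,0,0],[0,0,0],[0,0,0],[0,0,0],[0,0,0]]' --xyz '[[0.055,-0.723,0],[0.055,-0.723,0],[0.055,-0.723,0],[0.055,-0.723,0],[0.055,-0.723,0],[0.055,-0.723,0],[0.055,-0.723,0],[0.055,-0.723,0],[0,0,0],[0,0,0.8],[0,0,0.8],[0,0,0.8],[0,0,0.3],[0,0,0.2],[0,0,0.15],[0,0,0.08],[0,0,0]]' --hand '[1,1,1,1,1,1,1,1,1,1,1,1,1,1,1,1,1]'

```text
clock: 17.57
position: [571.6, 281.0, 11.5]
ee_rot: [0.734, -0.679, 0.0, -0.0]
contact_force: [0.5, -0.3, -1.6]
gripper_width: 22.3
grasp_force: 60.6
```

>>> apply_moves --delta_rot '[[0,0,0],[0,0,0],[0,0,0],[0,0,0],[0,0,0],[0,0,0],[0,0,0],[0,0,0],[0,0,0],[0,0,0],[0,0,0],[0,0,0],[0,0,0],[0,0,0],[0,0,0],[0,0,0],[0,0,0],[0,0,0]]' --xyz '[[0,0,0.04],[0,0,0],[0,0,0],[0,0,0],[0,0,0],[0,0,0],[0,0,0],[0,0,0],[0,0,0],[0,0,-0.3],[0,0,-0.6],[0,0,-1],[0,0,-1],[0,0,-1],[0,0,-1],[0,0,-1],[0,0,-1],[0,0,0]]' --hand '[1,-1,-1,-1,-1,-1,-1,-1,-1,-1,-1,-1,-1,-1,-1,-1,-1,-1]'

```text
clock: 19.07
position: [574.2, 282.1, 189.7]
ee_rot: [0.734, -0.679, 0.002, -0.006]
contact_force: [0.3, -0.4, 0.6]
gripper_width: 85.3
grasp_force: 0.0
```

```bash
python3 - <<'E'
from h import *
s=arm.read_state(); print(s["position"],s["gripper_width"]); p=eyes.get_image("wrist"); save("w8.png",p); f=p["frame"].astype(int)
P=wpts(s,p,(f[:,:,0]-f[:,:,2]>60)); q=P[(P[:,2]>20)&(P[:,2]<45)&(abs(P[:,0]-565)<60)&(abs(P[:,1]-300)<90)]
r=cv2.minAreaRect(q[:,:2].astype(np.float32));print(len(q),r,q.mean(0))
A=wpts(s,p,np.ones((420,560),bool)); n=A[(A[:,1]>100)&(A[:,1]<230)&(abs(A[:,0]-590)<50)&(A[:,2]>8)]; print(len(n),np.percentile(n,[1,50,99],axis=0).round())
E
```

```text
[574.16295232 282.13794716 189.73514681] 85.25350500656856
2903 ((570.7179565429688, 305.83929443359375), (22.766817092895508, 127.57015991210938), 4.160930156707764) [571.37281478 302.13455242  29.63668291]
1498 [[575. 105.  14.]
 [584. 148.  18.]
 [637. 229.  20.]]
```

View pics/w8.png

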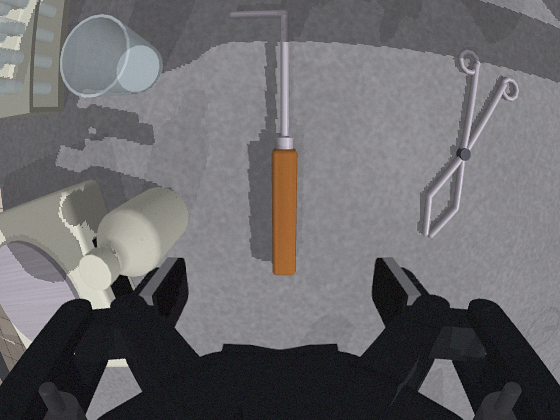

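The rod lies flat (handle at (285,212), hook at (258,14)) and the gripper is clear, so I'll hand in.

```bash
python3 -c "
from bench import arm
print(arm.job_done())"
```

```text
the job is handed in; nothing more can be done
None
```

I opened the furnace door to its stop with the hook rod, unhooked the rod, laid it flat on the bench and released it. In the last views nothing else looked disturbed, and I handed the job in at about 19 s; no verdict came back.

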